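# Show the syringe to the inspection camera

### The job

Press the plunger of the camera's self-timer release all the way down to its stop and let it come up again; then lift the syringe out of the rest, leaving the pen and the marker lying where they are, and hold it up in front of the lens at the camera's view point: the middle of the barrel on the view point, side-on to the camera, nozzle pointing away from the robot and raised about 30 degrees above level. Finish there, holding the syringe still in the air; do not put it down or let go.

Things in the scene. Friction and masses are not known exactly. Their poses are not given: they have to be found in the camera images.
- plunger_top (a point): Centre of the top of the self-timer plunger: a black domed cap 31 mm across and 11 mm high on a thin steel stem, standing in a grey round cone-shaped foot (72 mm across, 44 mm high, fixed to the worktop) at the left. At rest the top is 71 mm above the worktop. Press straight down.
- plunger (a joint): Travel of that plunger in m: 0 up (at rest), 0.012 fully down on its stop. A spring pushes back with about 1.2 N at rest and 4.8 N at the stop; it returns by itself when let go.
- rest: Dark grey metal rest, fixed: base plate 84 x 176 x 6 mm with two upright combs, each 6 mm thick, at x = +28 and -28 mm (50 mm clear between), tops 46 mm high. Each has three slots 20 mm wide at y = -65, 0, +65 mm, slot floors 34 mm high. Origin: centre of the underside; x along the slots (roughly away from the robot), z up. One thing lies in each slot pair; which lies where changes.
- syringe: Plastic syringe, 114 mm long, about 25 g, lying in the rest, nozzle roughly away from the robot: round barrel 16 to 17 mm thick, a thin finger flange 34 mm wide (only it has one) and a rod, which does not move. Origin under the middle of its length, y along it: nozzle tip at y = -57 mm, flange at +27, rod end at +57; long axis at z = 8.5 mm. It may lie turned about its long axis.
- barrel_mid (a point): Point on the syringe's axis in the middle of the barrel (y = -8 mm, z = 8.5 mm in the syringe's frame), halfway between the combs at the start, 42.5 mm above the worktop. A good place to grip, across the barrel.
- nozzle_tip (a point): Tip of the syringe's nozzle, 49 mm from barrel_mid along the axis.
- felt_marker: White felt marker 124 mm long and 14 mm thick, lying in another slot of the rest. Leave it there. Origin under its middle, y along it.
- ball_pen: Slim ball pen 145 mm long and 11 mm thick, lying in the third slot of the rest. Leave it there. Origin under its middle, y along it.
- camera_stand: Inspection camera on a stand, fixed at the right, looking roughly to the robot's left. Origin under the column; x the way it looks, z up. Grey foot 8 mm high, 90 x 100 mm, with a tongue 56 mm wide out to x = 220 mm; a thin black cross on it lies straight below the view point. Camera 44 mm wide, top 192 mm above the worktop; lens axis 170 mm up, lens front at x = 65 mm.
- view_point (a point): Where the middle of the barrel shall be shown: on the lens axis, 130 mm in front of the lens, 170 mm above the worktop, straight above the cross on the foot. Its x axis is the direction in which the nozzle shall point (square to the line of sight, away from the robot and 30 degrees above level), its y axis is the way the camera looks, its z axis leans up and towards the robot.
There are look-alikes about, which are no part of the job. Leave any blue look-alike of the part that bears plunger_top alone.

How it is judged (in metres and radians):
On the way, in this order (a step that is already met when the one before it is completed fails the run):
1. the self-timer plunger is pressed down to its stop (value of joint plunger above 0.0105 m), for 0.1 s.
2. the plunger has come up again and the syringe is lifted clear of the rest (value of joint plunger below 0.003 m and z of barrel_mid in the frame of rest above 0.08 m), for 0.1 s.
At the end, for the whole second after the job is handed in: The fingers hold the syringe still in the air, off the stand and the rest: barrel middle within 20 mm of the view point, long axis within 12 degrees of the direction asked for, nozzle away from the robot and raised; the self-timer plunger is up; pen and marker still lie in the rest (distance between barrel_mid and view_point below 0.02 m and angle between the y axis of syringe and the x axis of view_point, either way round below 0.21 rad and x of nozzle_tip in the frame of view_point above 0.02 m and contact force between syringe and the fingers above 0.5 N and contact force between syringe and camera_stand below 0.05 N and contact force between syringe and rest below 0.05 N and linear speed of syringe below 0.02 m/s and angular speed of syringe below 0.2 rad/s and value of joint plunger below 0.003 m and distance between each of felt_marker, ball_pen and rest below 0.09 m); the arm keeps its last pose, push and grip.
It fails at once if the marker or the pen is shifted by more than 15 mm (distance of any of felt_marker, ball_pen from where it was at the start of the episode above 0.015 m).
It also fails if it takes over 48 s, if anything falls off the work surface, if the arm or the gripper's body presses on something with over 40 N, if the wrist force passes 120 N, or if a joint passes its speed limit or range.

### The arm

A 6-joint arm with a two-finger parallel gripper is mounted at the origin on a cart in front of the work surface, level with it; the furniture and walls round the work are solid. World frame = base frame: x ahead of the robot, y to its left, z up, the work surface at z = 0. Lengths are in mm, angles in degrees, forces in N, time in s.
With the tool pointing down it reaches from about 300 to 850 mm from the base axis. Payload 4.2 kg.
Tool frame: the origin (TCP) lies on the centre line of the jaws, within the pads' length; the fingertips stand 14 mm ahead of it and the grasp point (between the pads) lies 5 mm behind it (env.finger_overhang is the z of the fingertips in the tool frame, in mm); z points along the fingers, y is the line along which they close (so a half turn about z gives the same grasp; the last joint's range is limited). The gripper opens to 91 mm and grips with 3 to 60 N. Pads are 32 mm wide; open, the fingers measure 118 mm over their backs; the gripper's body (76 mm by 178 mm) begins 60 mm behind the grasp point.
Start: joints at [74.026, 18.312, 89.639, -0, 72.044, -1.146], TCP at [147.156, 555.866, 227.976] pointing down, gripper open.
Joint ranges: [-177.97, 177.97], [-48.28, 115.42], [12.27, 149.76], [-77.06, 257.06], [2.81, 150.46], [-146.56, 146.56]. Speed limits (degrees/s): [147.25, 147.25, 180, 180, 180, 180].

### API

Orientations are given as [roll, pitch, yaw] about the fixed x, y, z axes, in that order (R = Rz(yaw) Ry(pitch) Rx(roll)).
In Python, from workcell import sensors, viewer, env gives the robot as it stands. The module is installed in compiled form; this text tells all that it offers.
- The arm moves only by the tool step_arm, never from a script. Its argument "plan" is one flat list of numbers, 6 for each row, row after row: the shift along the tool's x, y, z in cm, then the turn, a rotation vector about the tool's x, y, z in rad. In form: [x, y, z, wx, wy, wz, x, y, z, wx, wy, wz, ...]. A call has 1 to 5 rows; each row shifts and turns the commanded pose from where the row before left it, along the tool's axes as they then stand; what a row does not reach is not made up. A row lasts 1/12 s, in which the tool goes at most 41.7 mm and 7.16 degrees, less where a joint would pass 70% of its speed; a pose out of reach is approached as far as the arm can. A call is refused whole if a number of a shift passes 4.17 or a number of a turn 0.125, either way. A call with a gripper value outside its range is refused whole. "hand" is the finger opening in cm, from 0 to 9.12, set as the call begins (left out, the last holds). The fingers move at their own pace and stop on an object; "newtons" is the grip in N (left out, the last holds). Time passes only in rows, so rows that do not move let the fingers close. It gives the time, the measured TCP pose, the force, the opening and the grip force at its end, in the units of the state.
- sensors.state(): the state, without advancing time (a new reading comes with each control period).
- viewer.grab_frame(name): name is "side" or "top" or "wrist"; returns a dict with "img" (384x512x3 uint8, red, green, blue), "fx", "fy", "cx", "cy" (pixels), "k1" (the pictures are not rectified: a ray, as slopes to the right and down, at radius r is drawn at 1 + k1 r^2 times it, then the intrinsics apply), "position" and "attitude" of the camera in the world. Camera axes: x right, y down, z forward; pixel columns grow to the right and rows downward; lengths in mm; the calibration is good to about 2 mm. A picture is of the moment at which its call begins. There is no depth.
- env.job_done(): hands the job in; it is judged then, once.
Trained networks look in a picture, given as the dict that the camera call returned (one of the last four; its "shot" number tells which), for a name from the list of things; names that differ only in an ending like _2 or _b are one class to them, and where a whole thing is asked for, a point or a joint stands for the part that bears it (a point fixed in the world has none). Each returns a list of dicts, best first, with "score" (0 to 1); they miss things now and then, are a little off and sometimes report something else, mostly with a low value. They report only what shows in the picture. A call takes as long as a camera call. They do not tell look-alikes from the thing itself.
- viewer.boxes_of(name, picture): "location" ([column, row] in pixels, amid what is visible of it).
- viewer.pinpoint(name, picture): "location" ([column, row] in pixels: a listed point, or the origin of a listed thing).
The state is a dict: "time_s": time; "qpos": joint angles; "qvel": joint speeds; "effort": joint torques, N m; "ee_pos": TCP position; "ee_rot": TCP orientation; "force": force on the tool from outside, world axes, zero at the start; "torque": the same for the moment, N m; "gripper_width": finger opening in mm; "gripper_force": force on a finger pad.
Only numpy, scipy, OpenCV 4.12 (cv2) and the standard library are available. Lean on these libraries where they do the work, as an engineer would, in place of code of your own. Each camera call takes 0.05 s, during which the arm holds its last target. There are 200 camera calls.

## Working session

There is one attempt and no reset: what is moved stays moved. The work goes in short steps, Python scripts to look and compute and a tool call to move; the robot and the scene stay as the last step left them, time stands still between calls to the robot, and variables do not carry over. Pictures are saved under pics/ and viewed, at most 10 in all, crops included, and the job is handed in when it is done.

Besides the shell and the picture viewer there is one more tool, called after "Request:" as a command line: name --argument value ..., lists and objects as JSON in quotes. step_arm: Moves the arm, as the interface text tells. Its arguments: {"type":"object","properties":{"plan":{"type":"array","items":{"type":"number"}},"hand":{"type":"number"},"newtons":{"type":"number"}},"required":["plan"]}

```bash
mkdir -p pics
cat > h.py <<'E'
import numpy as np, cv2
from scipy.spatial.transform import Rotation as R
from workcell import sensors, viewer, env
def att(f):
    a=np.array(f["attitude"],float)
    if a.shape==(3,3): return a
    if a.size==4: return R.from_quat(a).as_matrix()
    return R.from_euler('xyz',a,degrees=True).as_matrix()
def ray(f,p):
    d=np.array([(p[0]-f["cx"])/f["fx"],(p[1]-f["cy"])/f["fy"]]); s=d.copy()
    for _ in range(20): s=d/(1+f["k1"]*(s@s))
    return np.array(f["position"],float), att(f)@np.array([s[0],s[1],1])
def onz(f,p,z):
    o,d=ray(f,p); return o+d*(z-o[2])/d[2]
def proj(f,P):
    c=att(f).T@(np.array(P,float)-np.array(f["position"],float)); s=c[:2]/c[2]; s=s*(1+f["k1"]*(s@s))
    return np.array([s[0]*f["fx"]+f["cx"],s[1]*f["fy"]+f["cy"]])
def tri(obs):
    A=np.zeros((3,3));b=np.zeros(3)
    for f,p in obs:
        o,d=ray(f,p); d=d/np.linalg.norm(d); M=np.eye(3)-np.outer(d,d); A+=M;b+=M@o
    return np.linalg.solve(A,b)
def save(f,n): cv2.imwrite("pics/"+n,cv2.cvtColor(f["img"],cv2.COLOR_RGB2BGR))
E
python3 - <<'E'
from h import *
np.set_printoptions(precision=1,suppress=True)
Z=dict(plunger_top=71,barrel_mid=42.5,nozzle_tip=42.5,rest=0,camera_stand=0,view_point=170,felt_marker=34,ball_pen=34,syringe=34)
for c in ["top","side","wrist"]:
    f=viewer.grab_frame(c); save(f,c+"0.png"); print(c,f["position"],f["attitude"])
    for n,z in Z.items():
        for d in viewer.pinpoint(n,f)[:3]: print(n,round(d["score"],2),np.array(d["location"]),onz(f,d["location"],z))
print(sensors.state())
E
```

```text
top [ 448.3   76.6 1320.3] [-174.3   -1.7  -89.7]
plunger_top 0.73 [250.6 193.5] [559.2  55.   71. ]
plunger_top 0.54 [179.7 198.4] [543.  266.6  71. ]
plunger_top 0.48 [352.3 191.3] [ 568.1 -252.8   71. ]
barrel_mid 0.6 [255.4 195.8] [554.7  39.6  42.5]
nozzle_tip 0.74 [255.1 178.2] [609.3  40.8  42.5]
rest 0.94 [230.1 200.1] [544.  118.6   0. ]
rest 0.58 [355.  191.8] [ 573.4 -280.2    0. ]
camera_stand 0.56 [350.8 192. ] [ 572.6 -266.7    0. ]
camera_stand 0.4 [252.4 175. ] [624.9  48.3   0. ]
view_point 0.62 [301. 189.] [564.  -83.5 170. ]
ball_pen 0.48 [231.5 195.3] [556.5 113.4  34. ]
syringe 0.5 [253.  194.4] [559.7  46.9  34. ]
side [ 299.8 -703.7  985. ] [-137.4   -0.8  -17.1]
plunger_top 0.64 [205. 125.] [486.9 375.9  71. ]
plunger_top 0.4 [233.9 145.2] [543.9 270.3  71. ]
barrel_mid 0.6 [282.7 203. ] [613.7  55.8  42.5]
barrel_mid 0.5 [266.1 212.1] [563.9  39.   42.5]
barrel_mid 0.31 [253.9 191.2] [555.  115.4  42.5]
nozzle_tip 0.66 [284.5 205.7] [615.1  45.9  42.5]
rest 0.55 [255.3 206.9] [553.9  97.6   0. ]
view_point 0.6 [263.6 213.5] [521.8 -63.7 170. ]
felt_marker 0.79 [245.6 177.8] [550.  175.8  34. ]
ball_pen 0.49 [253.5 192.6] [554.9 118.3  34. ]
syringe 0.8 [262.  214.6] [553.9  40.8  34. ]
wrist [ 83.6 573.2 384.5] [166.2  -0.   75.2]
{'time_s': 1.5, 'qpos': array([74. , 18.3, 89.6,  0. , 72. , -1.1]), 'qvel': array([-0. ,  0. ,  0. , -0. ,  0. , -0.1]), 'effort': array([  0. , -41.2, -23.2,   0.1,   0. ,   0. ]), 'ee_pos': array([147.2, 555.9, 228. ]), 'ee_rot': array([180. ,  -0. , 165.2]), 'force': array([0.9, 1. , 0.1]), 'torque': array([-0., -0.,  0.]), 'gripper_force': 0.0, 'gripper_width': 91.36510087387255}
```

View pics/top0.png

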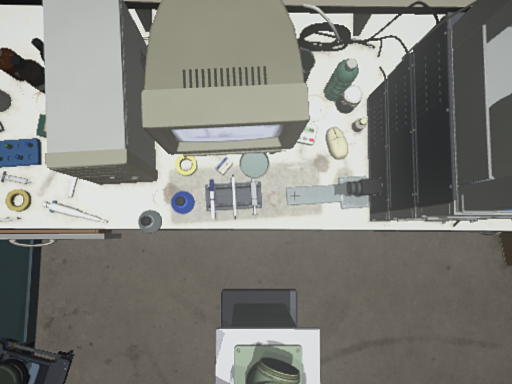

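View pics/side0.png

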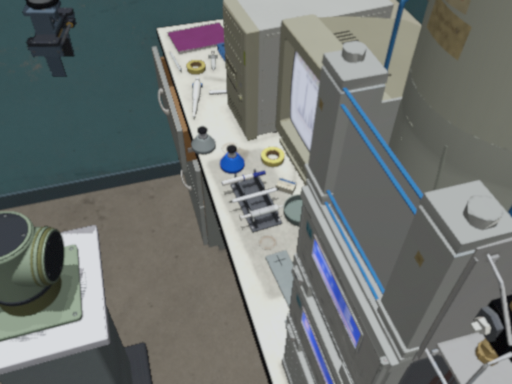

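Run:
```python
from h import *
np.set_printoptions(precision=1,suppress=True)
a=cv2.imread("pics/top0.png")[145:240,130:390]; a=cv2.resize(a,None,fx=3,fy=3,interpolation=2)
b=cv2.imread("pics/side0.png")[110:300,180:330]; b=cv2.resize(b,None,fx=1.6,fy=1.6,interpolation=2)
c=cv2.imread("pics/wrist0.png"); c=cv2.resize(c,None,fx=.75,fy=.75)
m=np.zeros((590,790,3),np.uint8); m[:285,:780]=a; m[286:590,:240]=b; m[290:578,300:684]=c; cv2.imwrite("pics/m.png",m)
ft=viewer.grab_frame("top"); fs=viewer.grab_frame("side")
print("grey",onz(ft,(149.5,216),71),onz(fs,(203.5,128),71))
for d in viewer.boxes_of("plunger_top",ft)+viewer.boxes_of("plunger_top",fs): print(d)
print("cross",onz(ft,(294,196),8),onz(fs,(281,261),8))
```

```text
grey [490.2 354.1  71. ] [479.9 364.2  71. ]
{'location': [181.0, 199.3], 'score': 0.62}
{'location': [214.3, 198.9], 'score': 0.44}
{'location': [204.3, 127.5], 'score': 0.44}
cross [557.8 -83.7   8. ] [561.3 -88.4   8. ]
```

View pics/m.png

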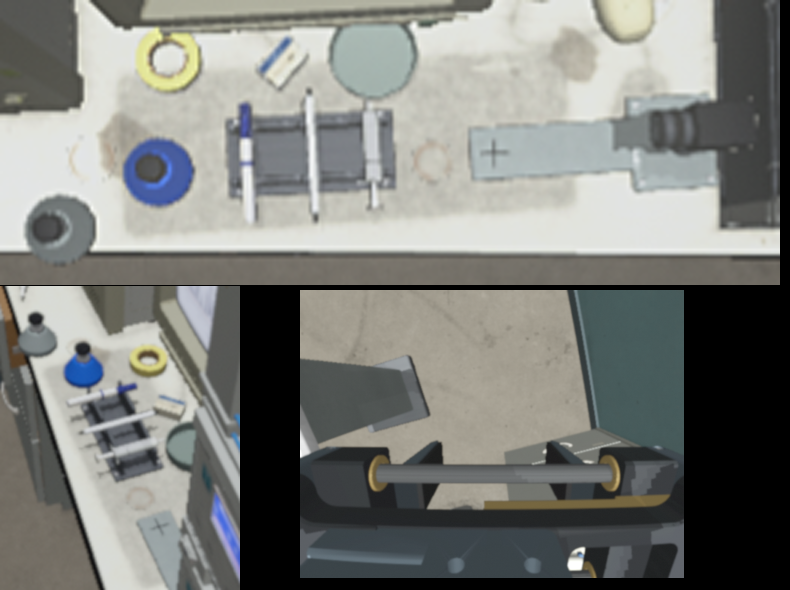

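Request:
step_arm --plan '[-3.6,-1.1,0,0,0,0,-3.6,-1.1,0,0,0,0,-3.6,-1.1,0,0,0,0,-3.6,-1.1,0,0,0,0,-3.6,-1.1,0,0,0,0]' --hand 0 --newtons 10

```text
time_s: 2.12
ee_pos: [308.3, 455.6, 228.1]
ee_rot: [180.0, 0.0, 165.2]
force: [-0.0, 0.4, -0.4]
gripper_width: 60.7
gripper_force: 0.0
```

Request:
step_arm --plan '[-3.6,-1.1,0,0,0,0,-3.6,-1.1,0,0,0,0,-3.6,-1.1,0,0,0,0,-2,-0.5,0,0,0,0,0,0,0,0,0,0]'

```text
time_s: 2.53
ee_pos: [424.7, 384.9, 227.8]
ee_rot: [-180.0, 0.1, 164.9]
force: [0.3, 0.3, -0.9]
gripper_width: 27.4
gripper_force: 0.0
```

Run:
```python
from h import *
np.set_printoptions(precision=1,suppress=True)
ft=viewer.grab_frame("top"); fs=viewer.grab_frame("side"); f=viewer.grab_frame("wrist"); save(f,"w1.png")
print(sensors.state())
print("grey",onz(ft,(145,221),71),onz(fs,(202.5,130),71),tri([(ft,(145,221)),(fs,(202.5,130))]))
for P in ([480,370,71],[557,-85,170]): print(proj(f,P))
for d in viewer.pinpoint("plunger_top",f): print(d,onz(f,d["location"],71))
```

```text
{'time_s': 2.6833, 'qpos': array([ 41.5,  18. ,  90.1,   0. ,  71.9, -33.7]), 'qvel': array([ 1.3, -0.4,  0.3, -0.1, -0. , -0.1]), 'effort': array([ -1. , -40.7, -23.3,  -0. ,   0.1,  -0. ]), 'ee_pos': array([420.6, 387.3, 227.8]), 'ee_rot': array([-180. ,   -0.1,  165.1]), 'force': array([0.1, 0.9, 1.1]), 'torque': array([-0.,  0.,  0.]), 'gripper_force': 0.0, 'gripper_width': 15.186124861688446}
grey [475.4 366.8  71. ] [475.2 356.5  71. ] [476.4 369.1  60.3]
[257.2 228.1]
[-72.8 391.3]
{'location': [253.3, 228.4], 'score': 0.62} [479.1 365.2  71. ]
```

View pics/w1.png

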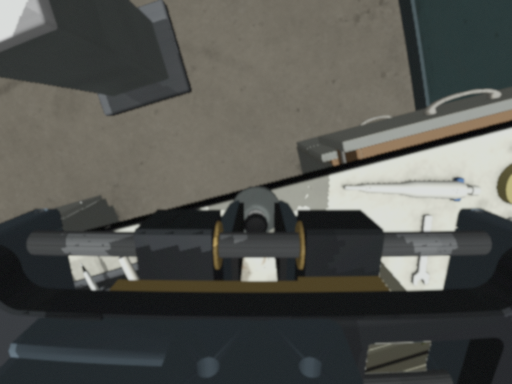

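Request:
step_arm --plan '[-2.1,-0.2,2.2,0,0,0,-2.1,-0.2,2.2,0,0,0,-2,-0.1,3,0,0,0,0,0,4,0,0,0,0,0,1.2,0,0,0]'

```text
time_s: 3.15
ee_pos: [476.8, 365.2, 96.7]
ee_rot: [-179.6, -0.3, 165.2]
force: [-1.3, 0.8, -0.7]
gripper_width: 0.3
gripper_force: 0.0
```

Run:
```python
from h import *
np.set_printoptions(precision=1,suppress=True)
f=viewer.grab_frame("wrist"); s=viewer.grab_frame("side"); st=sensors.state(); print(st["ee_pos"],st["ee_rot"],st["force"],st["gripper_width"])
print(proj(f,[479.5,366.5,71]),viewer.pinpoint("plunger_top",f)); 
a=cv2.resize(f["img"][140:300,150:362],None,fx=2,fy=2,interpolation=2); b=cv2.resize(s["img"][80:180,150:270],None,fx=3,fy=3,interpolation=2)
m=np.zeros((320,790,3),np.uint8); m[:,:424]=a; m[:300,428:788]=b; save({"img":m},"p1.png")
```

```text
[477.  366.   98.8] [-179.7   -0.3  165.3] [-1.   0.2  0.2] 0.7454541925320574
[260.7 220.8] [{'location': [261.5, 218.4], 'score': 0.55}]
```

View pics/p1.png

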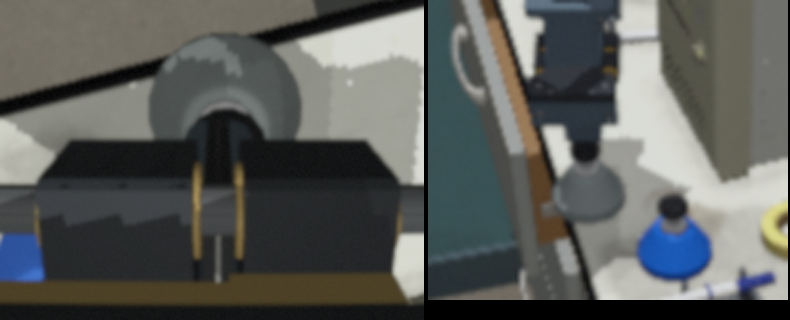

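Request:
step_arm --plan '[0,0,1.0,0,0,0,0,0,0.6,0,0,0,0,0,0,0,0,0]'

```text
time_s: 3.55
ee_pos: [479.2, 366.7, 85.8]
ee_rot: [-180.0, -0.0, 165.2]
force: [-0.0, -0.1, 0.0]
gripper_width: 0.5
gripper_force: 0.0
```

Request:
step_arm --plan '[0,0,0.5,0,0,0,0,0,0,0,0,0]'

```text
time_s: 3.72
ee_pos: [479.9, 366.9, 81.2]
ee_rot: [179.9, 0.0, 165.2]
force: [0.4, 0.4, 2.0]
gripper_width: 0.4
gripper_force: 1.0
```

Request:
step_arm --plan '[0,0,0.4,0,0,0,0,0,0,0,0,0]'

```text
time_s: 3.88
ee_pos: [480.1, 366.9, 77.2]
ee_rot: [179.9, 0.0, 165.2]
force: [-0.8, 0.3, 3.3]
gripper_width: 0.9
gripper_force: 1.6
```

Request:
step_arm --plan '[0,0,0.4,0,0,0,0,0,0.2,0,0,0,0,0,0,0,0,0]'

```text
time_s: 4.13
ee_pos: [480.2, 367.0, 72.7]
ee_rot: [179.9, 0.1, 165.2]
force: [-1.9, -0.9, 11.3]
gripper_width: 0.4
gripper_force: 5.5
```

Request:
step_arm --plan '[0,0,0.2,0,0,0,0,0,0,0,0,0,0,0,0,0,0,0]'

```text
time_s: 4.38
ee_pos: [480.3, 367.0, 72.4]
ee_rot: [179.8, 0.1, 165.2]
force: [-4.9, -2.4, 21.1]
gripper_width: 0.7
gripper_force: 10.5
```

Request:
step_arm --plan '[0,0,-2,0,0,0,0,0,-4,0,0,0,0,0,-4,0,0,-0.086,0,0,-4,0,0,-0.086,0,0,-3,0,0,-0.086]' --hand 9

```text
time_s: 4.8
ee_pos: [480.2, 366.5, 242.0]
ee_rot: [179.9, 0.1, -179.8]
force: [0.4, 1.0, -0.8]
gripper_width: 30.7
gripper_force: 0.0
```

Request:
step_arm --plan '[-1,-4.1,0,0,0,0,-1,-4.1,0,0,0,0,-1,-4.1,0,0,0,0,-1,-4.1,0,0,0,0,-1,-4.1,0,0,0,0]'

```text
time_s: 5.22
ee_pos: [528.8, 161.9, 238.4]
ee_rot: [-180.0, -0.0, 180.0]
force: [0.8, 0.2, -0.7]
gripper_width: 64.1
gripper_force: 0.0
```

Request:
step_arm --plan '[-1,-4.1,0,0,0,0,-1,-4.1,0,0,0,0,-1,-4,0,0,0,0,0,0,0,0,0,0,0,0,0,0,0,0]'

```text
time_s: 5.63
ee_pos: [558.6, 40.8, 238.1]
ee_rot: [-180.0, -0.1, 179.7]
force: [-1.3, 0.6, -0.3]
gripper_width: 90.0
gripper_force: 0.0
```

Run:
```python
from h import *
np.set_printoptions(precision=1,suppress=True)
fs=viewer.grab_frame("side");ft=viewer.grab_frame("top");f=viewer.grab_frame("wrist"); save(f,"w2.png")
st=sensors.state(); print(st["ee_pos"],st["ee_rot"],st["qpos"])
for n,z in dict(barrel_mid=42.5,nozzle_tip=42.5,syringe=34,view_point=170,camera_stand=0,rest=0).items():
  for c,g in (("w",f),("s",fs),("t",ft)):
    for d in viewer.pinpoint(n,g)[:2]: print(c,n,round(d["score"],2),np.array(d["location"]),onz(g,d["location"],z))
```

```text
[558.2  43.9 238.5] [ 180.    -0.1 -180. ] [  3.3  16.6  90.6   0.   72.9 -86.7]
w barrel_mid 0.88 [260.4 181. ] [568.2  46.1  42.5]
s barrel_mid 0.81 [264.  211.1] [559.8  43.6  42.5]
t barrel_mid 0.44 [253.  194.8] [557.8  47.1  42.5]
w nozzle_tip 0.57 [264.2 210.9] [609.9  51.3  42.5]
s nozzle_tip 0.58 [282.4 202.1] [613.9  58.9  42.5]
w syringe 0.91 [258.8 171.6] [557.  44.  34.]
s syringe 0.81 [264.7 211.5] [563.5  48.6  34. ]
t syringe 0.45 [252.5 194.7] [558.8  48.4  34. ]
w view_point 0.79 [114.4 200.8] [558.5 -82.9 170. ]
t view_point 0.7 [300.9 188. ] [566.8 -83.3 170. ]
w camera_stand 0.9 [ 49.2 178.4] [ 572.7 -279.2    0. ]
t camera_stand 0.91 [352.5 189.2] [ 581.7 -272.3    0. ]
w rest 0.81 [303.4 167.6] [557.  109.7   0. ]
s rest 0.58 [255.3 203.4] [557.4 109.3   0. ]
t rest 0.69 [231.1 199.3] [546.6 115.5   0. ]
```

View pics/w2.png

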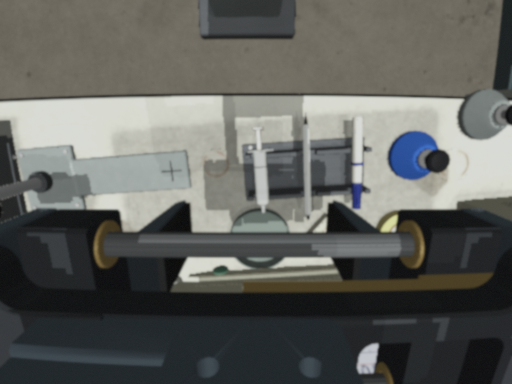

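Run:
```python
from h import *
np.set_printoptions(precision=1,suppress=True)
f=viewer.grab_frame("wrist"); g=f["img"]
for n,p,z in (("rod",(258,128),42.5),("fl",(259,146),42.5),("mid",(260.5,178),42.5),("tip",(264,211),42.5),("cross",(172,170),8),("cs",(49.2,178.4),0)): print(n,onz(f,p,z))
a=cv2.resize(g[110:220,235:300],None,fx=5,fy=5,interpolation=2); b=cv2.resize(g[135:215,10:200],None,fx=2.3,fy=2.3,interpolation=2)
m=np.zeros((560,790,3),np.uint8); m[:a.shape[0],:a.shape[1]]=a; m[:b.shape[0],340:340+b.shape[1]]=b; save({"img":m},"w3.png")
```

```text
rod [499.9  42.4  42.5]
fl [522.7  43.7  42.5]
mid [564.8  45.7  42.5]
tip [610.8  50.6  42.5]
cross [559.9 -82.8   8. ]
cs [ 573.6 -280.3    0. ]
```

View pics/w3.png

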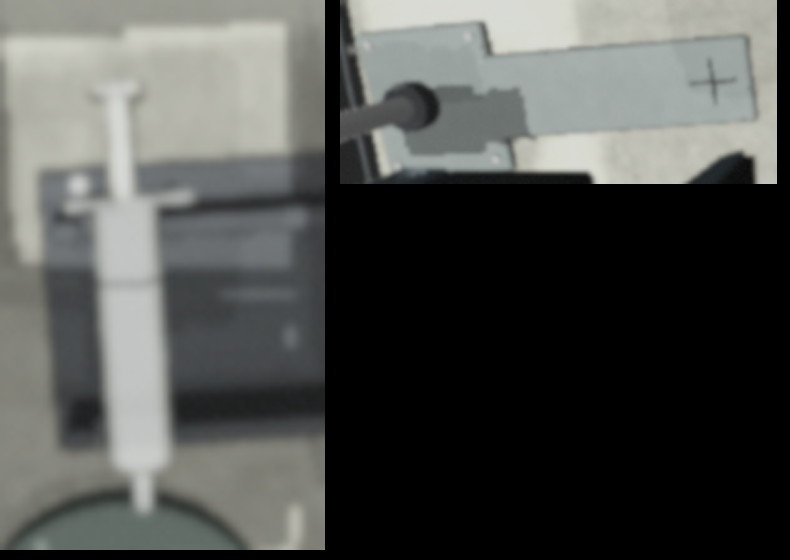

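Request:
step_arm --plan '[-0.5,0.25,3,0,0,0,0,0,3.5,0,0,-0.066,0,0,4,0,0,0,0,0,4,0,0,0,0,0,0,0,0,0]' --hand 4.6 --newtons 15

```text
time_s: 7.15
ee_pos: [558.1, 45.2, 86.9]
ee_rot: [180.0, -0.9, -176.3]
force: [-1.3, -0.4, -0.6]
gripper_width: 59.8
gripper_force: 0.0
```

Request:
step_arm --plan '[0,0,0,0,0,0,0,0,0,0,0,0,0,0,0,0,0,0]'

```text
time_s: 7.4
ee_pos: [565.8, 45.6, 96.8]
ee_rot: [180.0, 0.3, -176.3]
force: [0.0, 0.2, 0.2]
gripper_width: 46.1
gripper_force: 0.0
```

Run:
```python
from h import *
np.set_printoptions(precision=1,suppress=True)
f=viewer.grab_frame("wrist"); save(f,"w4.png")
st=sensors.state(); print(st["ee_pos"],st["ee_rot"],st["gripper_width"])
for n,z in dict(barrel_mid=42.5,nozzle_tip=42.5,syringe=34).items():
    for d in viewer.pinpoint(n,f)[:2]: print(n,round(d["score"],2),np.array(d["location"]),onz(f,d["location"],z))
```

```text
[565.6  45.6  96.8] [ 180.     0.3 -176.3] 46.311086656944376
barrel_mid 0.96 [258.9 204.3] [565.1  46.1  42.5]
nozzle_tip 0.47 [333.7 187.9] [547.4 105.1  42.5]
syringe 0.62 [258.8 185.5] [551.4  45.1  34. ]
```

View pics/w4.png

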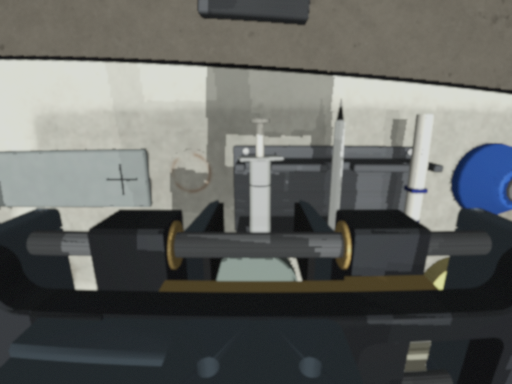

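Request:
step_arm --plan '[0,0,1.5,0,0,0,0,0,1.5,0,0,0,0,0,1.3,0,0,0,0,0,1,0,0,0,0,0,0.6,0,0,0]'

```text
time_s: 8.02
ee_pos: [563.4, 45.5, 34.3]
ee_rot: [180.0, -0.0, -176.3]
force: [-0.4, 0.1, -0.1]
gripper_width: 46.0
gripper_force: 0.0
```

Request:
step_arm --plan '[0,0,0,0,0,0,0,0,0,0,0,0,0,0,0,0,0,0]'

```text
time_s: 8.27
ee_pos: [564.3, 45.6, 35.7]
ee_rot: [180.0, 0.1, -176.3]
force: [0.2, -0.3, -0.4]
gripper_width: 46.0
gripper_force: 0.0
```

Request:
step_arm --plan '[0,0,0,0,0,0,0,0,0,0,0,0,0,0,0,0,0,0,0,0,0,0,0,0,0,0,0,0,0,0]' --hand 0

```text
time_s: 8.68
ee_pos: [563.7, 45.5, 35.1]
ee_rot: [180.0, 0.0, -176.3]
force: [0.6, -0.5, 0.4]
gripper_width: 16.1
gripper_force: 15.1
```

Request:
step_arm --plan '[0,0,0,0,0,0,0,0,0,0,0,0,0,0,0,0,0,0]'

```text
time_s: 8.93
ee_pos: [563.7, 45.5, 35.1]
ee_rot: [180.0, 0.0, -176.3]
force: [-0.1, 0.1, 1.8]
gripper_width: 16.3
gripper_force: 15.0
```

Request:
step_arm --plan '[0,0,-1,0,0,0,0,0,-2,0,0,0,0,0,-2.5,0,0,0,0,0,-2.5,0,0,0,0,0,-2.5,0,0,0]'

```text
time_s: 9.35
ee_pos: [563.4, 45.5, 141.6]
ee_rot: [180.0, -0.0, -176.3]
force: [0.6, 1.2, 0.5]
gripper_width: 16.0
gripper_force: 15.0
```

Request:
step_arm --plan '[0,0,-2.5,0,0,0,0,0,-2.5,0,0,0,0,0,-2,0,0,0,0,0,-1,0,0,0,0,0,0,0,0,0]'

```text
time_s: 9.77
ee_pos: [564.8, 45.6, 222.8]
ee_rot: [180.0, 0.3, -176.3]
force: [0.7, -0.3, 0.4]
gripper_width: 16.2
gripper_force: 15.0
```

Request:
step_arm --plan '[0,-1.5,0,0,0,0,0,-2,0,0,0,0,0,-2.5,0,0,0,0,0,-2.5,0,0,0,0,0,-2,0,0,0,0]'

```text
time_s: 10.18
ee_pos: [569.5, -60.7, 218.2]
ee_rot: [180.0, -0.2, -176.3]
force: [0.4, -1.2, 0.0]
gripper_width: 15.9
gripper_force: 15.0
```

Request:
step_arm --plan '[0,-1.5,0,0,0,0,0,-0.8,0,0,0,0,0,0,0,0,-0.06,0,0,0,0,0,-0.08,0,0,0,0,0,-0.08,0]'

```text
time_s: 10.6
ee_pos: [572.0, -81.9, 218.7]
ee_rot: [180.0, 12.7, -176.3]
force: [-0.4, 0.6, -0.7]
gripper_width: 16.3
gripper_force: 15.0
```

Request:
step_arm --plan '[0,0,0,0,-0.08,0,0,0,0,0,-0.08,0,0,0,0,0,-0.08,0,0,0,0,0,-0.064,0,0,0,0,0,0,0]'

```text
time_s: 11.02
ee_pos: [568.0, -81.3, 216.9]
ee_rot: [179.8, 29.7, -176.4]
force: [-0.9, 0.0, -1.7]
gripper_width: 16.3
gripper_force: 15.0
```

Request:
step_arm --plan '[0,0,0,0,0,0,0,0,0,0,0,0,0,0,0,0,0,0]'

```text
time_s: 11.27
ee_pos: [573.1, -82.1, 220.3]
ee_rot: [-180.0, 30.0, -176.2]
force: [-0.1, -0.8, -0.5]
gripper_width: 16.3
gripper_force: 15.0
```

Request:
step_arm --plan '[1,0,1.2,0,0,0,1.2,0,1.5,0,0,0,1,0,1.2,0,0,0,0.4,0,0.5,0,0,0,0,0,0,0,0,0]'

```text
time_s: 11.68
ee_pos: [562.4, -82.4, 162.1]
ee_rot: [179.9, 29.8, -176.3]
force: [-0.1, -1.0, -1.3]
gripper_width: 16.0
gripper_force: 15.0
```

Request:
step_arm --plan '[0,0,0,0,0,0,0,0,0,0,0,0,0,0,0,0,0,0,0,0,0,0,0,0]'

```text
time_s: 12.02
ee_pos: [563.5, -82.9, 164.9]
ee_rot: [-180.0, 30.1, -176.2]
force: [0.4, 0.2, 0.2]
gripper_width: 16.2
gripper_force: 15.0
```

Run:
```python
from h import *
np.set_printoptions(precision=1,suppress=True)
F={c:viewer.grab_frame(c) for c in ("wrist","side","top")}
st=sensors.state(); print(st["ee_pos"],st["ee_rot"],st["gripper_width"],st["gripper_force"])
for n,P in dict(barrel_mid=[560,-83,170],nozzle_tip=[602.3,-80,194.5]).items():
  for c,f in F.items():
    print(c,n,"expect",proj(f,P),[(round(d["score"],2),np.array(d["location"])) for d in viewer.pinpoint(n,f)[:2]])
a=cv2.resize(F["wrist"]["img"],None,fx=.9,fy=.9); b=cv2.resize(F["side"]["img"][120:300,200:330],None,fx=2.4,fy=2.4,interpolation=2)
m=np.zeros((440,790,3),np.uint8); m[:a.shape[0],:a.shape[1]]=a; m[:b.shape[0],470:470+b.shape[1]]=b; save({"img":m},"w5.png")
```

```text
[563.  -82.9 164.3] [-180.    30.1 -176.3] 15.926079283313532 14.999868893064559
wrist barrel_mid expect [258.3 235.6] [(0.9, array([256.4, 234.9]))]
side barrel_mid expect [283.3 216.3] [(0.64, array([282.1, 217.3]))]
top barrel_mid expect [300.8 190.4] [(0.41, array([301.5, 192.3]))]
wrist nozzle_tip expect [258.6 305.8] [(0.6, array([511. , 125.7]))]
side nozzle_tip expect [302.1 203.6] [(0.62, array([300. , 203.2]))]
top nozzle_tip expect [300.9 174.2] [(0.42, array([298.9, 173.7]))]
```

View pics/w5.png

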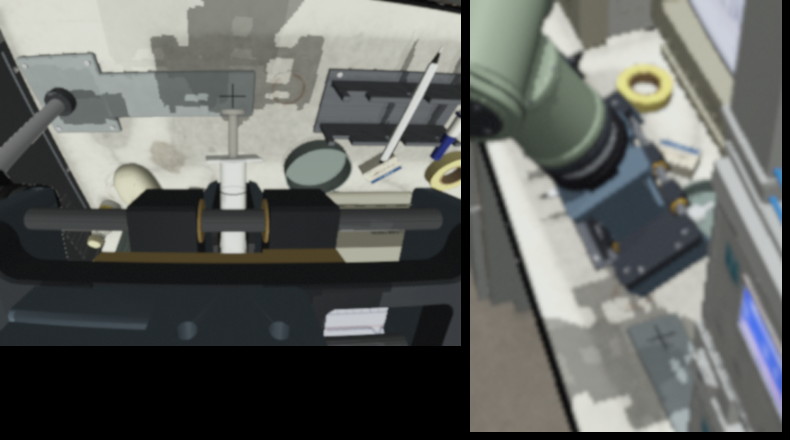

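The wrist view shows the syringe held straight between the pads, with its rod at (233,115) in line with the tool. The pen still lies in the rest at (412,105), and the marker is partly visible at (445,135). The detections agree with the expected points to about 2 px.

```bash
python3 -c "
from workcell import env
print(env.job_done())"
```

```text
the job is handed in; nothing more can be done
None
```

I pressed the plunger to its stop and released it, then lifted the syringe out. The arm now holds it at the view point, nozzle away from the robot and raised about 30 degrees. The job is handed in, but no verdict came back, and I didn't re-check the plunger's return with a picture.

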